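# Make up the train: cars back in running order

### The arm

A 6-joint arm with a two-finger parallel gripper is mounted at the origin on a cart in front of the work surface, level with it; the furniture and walls round the work are solid. World frame = base frame: x ahead of the robot, y to its left, z up, the work surface at z = 0. Lengths are in mm, angles in degrees, forces in N, time in s.
With the tool pointing down it reaches from about 350 to 850 mm from the base axis. Payload 8.1 kg.
Tool frame: the origin (TCP) lies midway between the tips of the shut fingers; the grasp point (between the pads) lies grip_depth behind it (grip_depth is the distance from the TCP to the grasp point, in mm); z points along the fingers, y is the line along which they close (so a half turn about z gives the same grasp; the last joint's range is limited). The gripper opens to 85 mm and grips with 20 to 120 N. Pads are 22 mm wide; open, the fingers measure 114 mm over their backs; the gripper's body (76 mm by 85 mm) begins 54 mm behind the grasp point. The pads swing forward as they close: fully open they stand 13 mm farther back than shut.
Start: joints at [60.023, 7.471, 85.268, -0, 87.261, -4.893], TCP at [254.349, 543.426, 231.292] pointing down, gripper open.
Joint ranges: [-169.43, 169.43], [-51.17, 129.36], [1.28, 143.12], [-76.62, 256.62], [0, 156.53], [-152.29, 152.29]. Speed limits (degrees/s): [136.94, 136.94, 159.86, 180, 180, 180].

### API

Orientations are given as [roll, pitch, yaw] about the fixed x, y, z axes, in that order (R = Rz(yaw) Ry(pitch) Rx(roll)).
In Python, from bench import sense, snapshot, hand_in, grip_depth gives the robot as it stands. The module is installed in compiled form; this text tells all that it offers.
- The arm moves only by the tool apply_moves, never from a script. Its argument "series" is text: rows parted by semicolons, each of 5 numbers parted by spaces: the shift along the tool's x, y, z each as a share of 0.3 m, from -1 to 1, then the turn about the tool's z as a share of 2 rad, from -1 to 1, then the gripper's target within -1 to 1 (shut at 1, half-way at 0, fully open at -1). In form: tx ty tz twist gripper; .... A call has 1 to 5 rows; each row shifts and turns the commanded pose from where the row before left it, along the tool's axes as they then stand; what a row does not reach is not made up. A row lasts 1/12 s, in which the tool goes at most 41.7 mm and 7.16 degrees, less where a joint would pass 70% of its speed; a pose out of reach is approached as far as the arm can. A call with a number of a shift or a turn outside -1 to 1 is refused whole. A call with a gripper value outside its range is refused whole. The fingers move at their own pace and stop on an object; "squeeze" is the grip in N (left out, the last holds). Time passes only in rows, so rows that do not move let the fingers close. It gives the time, the measured TCP pose, the force, the opening and the grip force at its end, in the units of the state.
- sense(): the state, without advancing time (a new reading comes with each control period).
- snapshot(name): name is "scene" or "top" or "wrist"; returns a dict with "frame" (384x512x3 uint8, blue, green, red), "depth" (384x512 float32, mm along the optical axis (not along the pixel's ray), 0 where there is no reading), "intrinsics" (3x3 intrinsics, pixels), "dist" ([k1, k2, p1, p2, k3] as OpenCV has them; the pictures are not rectified), "extrinsics" (4x4, takes a point from camera to world coordinates); the wrist camera has in their place "tool_from_camera" (4x4, takes a point from camera to tool coordinates, whose origin is the TCP and whose axes are the flange's). Camera axes: x right, y down, z forward; pixel columns grow to the right and rows downward; lengths in mm; the calibration is good to about 2 mm. A picture is of the moment at which its call begins: read the wrist's pose just before it.
- hand_in(): hands the job in; it is judged then, once.
The state is a dict: "time": time; "joint_pos": joint angles; "qd": joint speeds; "joint_efforts": joint torques, N m; "tool_pos": TCP position; "tcp_rot": TCP orientation; "ft_force": force on the tool from outside, world axes, zero at the start; "wrist_torque": the same for the moment, N m; "finger_gap": finger opening in mm; "grip_force": force on a finger pad.
Only numpy, scipy, OpenCV 4.12 (cv2) and the standard library are available. Lean on these libraries where they do the work, as an engineer would, in place of code of your own. Each camera call takes 0.05 s, during which the arm holds its last target. There are 200 camera calls.

### The job

The cars of this model train were put back on the main track in the wrong order. Make the train up again behind the steam locomotive: the coal tender directly behind it, then the tank car, and the caboose last, each car with all wheels on the rails and closed up until its coupler meets that of the vehicle ahead, at most about a centimetre short. Park a car on the empty short track while you make room; leave the locomotive and everything else where it stands, and tip nothing over.

Things in the scene. Friction and masses are not known exactly. Their poses are not given: they have to be found in the camera images.
- locomotive: Black model steam locomotive, 282x65x90 mm, 0.85 kg, on the left part of the main track, cab end towards the cars; stays put. (The like engine, tender and red car on the layout tracks farther back are scenery.) Origin under its middle, x points from its front back towards the cars; its rear coupler head is at x = +139 mm.
- coal_tender: Black tender with a heap of coal, the shortest car: 196 mm over couplers (coupler heads 98 mm from origin), body 160x56 mm, top at 86 mm, 0.4 kg. Flat sides 22 to 74 mm above origin: grip across at mid-length, 52 mm up. Origin at mid-length on its centre line, level with the foot of its wheels; x along it, y across, z up. Ends alike: it may stand either way round. Does not roll.
- tank_car: Black tank car, a lying cylinder with a dome, the longest car: 266 mm over couplers (coupler heads 133 mm from origin), body 230x56 mm, top at 98 mm, 0.24 to 0.48 kg. Grip across at mid-length, 73 mm above origin. Origin at mid-length on its centre line, level with the foot of its wheels; x along it, y across, z up. Ends alike: it may stand either way round. Does not roll.
- caboose: Caboose: closed cabin car with a raised lookout on its roof and railed ends, 206 mm over couplers (coupler heads 103 mm from origin), body 170x58 mm, top at 100 mm, 0.24 to 0.39 kg. Grip across at mid-length, 75 mm above origin. Origin at mid-length on its centre line, level with the foot of its wheels; x along it, y across, z up. Ends alike: it may stand either way round. Does not roll.
- main_track: Fixed straight track, 1140x64 mm, with locomotive and cars on it, buffer stop (43 mm high) at the right end. Origin under its middle on the table, y along it towards the locomotive, x across. Rail tops 15.5 mm up; a car on the rails has its origin 14 mm up. A car set down within 8 mm of the middle seats with its wheel flanges between the rails; farther off it rides up, derailed.
- short_track: Fixed short track of the same make, 320x64 mm, empty, nearer the robot and to the right, with a buffer stop (43 mm high) at each end, 287 mm apart. Origin under its middle on the table, y along it, x across. Any one of the cars fits between the stops when set down over its middle.
- house: Bystander: model house with a red-brown roof, 66x74x71 mm, left front. Origin at the middle of its underside.
- oil_bottle: Bystander: small needle oiler bottle standing upright, 33 mm across, 100 mm high. Origin at the middle of its underside.
- cleaning_block: Bystander: grey track cleaning block lying flat, 28x60x17 mm. Origin at the middle of its underside.

How it is judged (in metres and radians):
At the end, for the whole second after the job is handed in: Coal tender, tank car and caboose stand in this order behind the locomotive, upright on the main track's rails (within 8 mm of its middle, 0.06 rad), each coupler -9 to +15 mm from touching the one ahead, all released and at rest; the locomotive is within 15 mm of where it stood (x of coal_tender in the frame of locomotive between 0.228 and 0.252 m and horizontal distance between tank_car and coal_tender between 0.222 and 0.246 m and horizontal distance between caboose and tank_car between 0.227 and 0.251 m and x of coal_tender in the frame of main_track between -0.008 and 0.008 m and z of coal_tender in the frame of main_track between 0.011 and 0.017 m and angle between the x axis of each of coal_tender, tank_car, caboose and the y axis of main_track, either way round below 0.06 rad and angle between each of coal_tender, tank_car, caboose's own z axis and vertical below 0.05 rad and linear speed of each of coal_tender, tank_car, caboose below 0.02 m/s and angular speed of each of coal_tender, tank_car, caboose below 0.1 rad/s and x of tank_car in the frame of main_track between -0.008 and 0.008 m and z of tank_car in the frame of main_track between 0.011 and 0.017 m and x of caboose in the frame of main_track between -0.008 and 0.008 m and z of caboose in the frame of main_track between 0.011 and 0.017 m and distance of locomotive from where it was at the start of the episode below 0.015 m).
It fails at once if the locomotive is pushed out of its place by more than 20 mm (distance of locomotive from where it was at the start of the episode above 0.02 m).
It fails at once if a bystander (house, oil bottle, cleaning block) is moved by more than 20 mm (distance of any of house, oil_bottle, cleaning_block from where it was at the start of the episode above 0.02 m).
It fails at once if a car is tipped over (leans more than 35 degrees) (angle between any of coal_tender, tank_car, caboose's own z axis and vertical above 0.61 rad).
It also fails if it takes over 96 s, if anything falls off the work surface, if the arm or the gripper's body presses on something with over 40 N, if the wrist force passes 120 N, or if a joint passes its speed limit or range.

## Working session

There is one attempt and no reset: what is moved stays moved. The work goes in short steps, Python scripts to look and compute and a tool call to move; the robot and the scene stay as the last step left them, time stands still between calls to the robot, and variables do not carry over. Pictures are saved under pics/ and viewed, at most 14 in all, crops included, and the job is handed in when it is done.

Besides the shell and the picture viewer there is one more tool, called after "Request:" in YAML: its name, and indented under it one key for each argument. apply_moves: Moves the arm, as the interface text tells. Its arguments: {"type":"object","properties":{"series":{"type":"string"},"squeeze":{"type":"number"}},"required":["series"]}

```bash
mkdir -p pics; cat > h.py <<'E'
import numpy as np, cv2
from bench import sense, snapshot, grip_depth
from scipy.spatial.transform import Rotation as R
def cloud(s):
    K,D,d=s["intrinsics"],np.array(s["dist"],float),s["depth"]
    v,u=np.indices(d.shape)
    p=cv2.undistortPoints(np.stack([u.ravel(),v.ravel()],1).astype(np.float64)[:,None],np.array(K,float),D)[:,0]
    z=d.ravel().astype(float)
    P=np.c_[p[:,0]*z,p[:,1]*z,z,np.ones(len(z))]
    E=s.get("extrinsics")
    if E is None:
        st=sense(); T=np.eye(4); T[:3,:3]=R.from_euler('xyz',st["tcp_rot"],degrees=True).as_matrix(); T[:3,3]=st["tool_pos"]
        E=T@np.array(s["tool_from_camera"])
    W=(np.array(E)@P.T).T[:,:3]; W[z==0]=np.nan
    return W.reshape(d.shape+(3,))
E
python3 - <<'E'
from h import *
print(sense(), grip_depth)
for n in("top","scene"):
    s=snapshot(n); cv2.imwrite(f"pics/{n}0.png",cv2.resize(s["frame"],(800,600)))
    np.save(n+"0.npy",cloud(s)); print(np.array(s["extrinsics"]).round(2).tolist())
E
```

```text
{'time': 0.0, 'joint_pos': array([ 6.00234562e+01,  7.51635469e+00,  8.53316799e+01,  1.37680449e-05,
        8.72631362e+01, -4.89403753e+00]), 'qd': array([-0.10870728, -0.00273402,  0.03604414,  0.0043833 ,  0.02013797,
        0.03086293]), 'joint_efforts': array([ 1.42735091e-03, -5.69388664e+01, -5.00561357e+01,  1.48364311e-04,
        1.41352729e-02, -3.65545111e-05]), 'tool_pos': array([254.05197206, 542.92008644, 230.20845568]), 'tcp_rot': array([-1.79889236e+02, -9.49803391e-03,  1.54917484e+02]), 'ft_force': array([-0.62695189, -0.43084246,  0.25339308]), 'wrist_torque': array([-0.00311351, -0.00335901,  0.03893521]), 'grip_force': 0.0, 'finger_gap': 85.63680614268006} 18.700000000000003
[[0.01, -0.99, 0.13, 341.23], [-1.0, -0.01, -0.02, 96.94], [0.02, -0.13, -0.99, 1295.94], [0.0, 0.0, 0.0, 1.0]]
[[0.82, -0.5, 0.26, 127.98], [-0.57, -0.73, 0.38, -404.03], [0.0, -0.46, -0.89, 1250.92], [0.0, 0.0, 0.0, 1.0]]
```

View pics/top0.png

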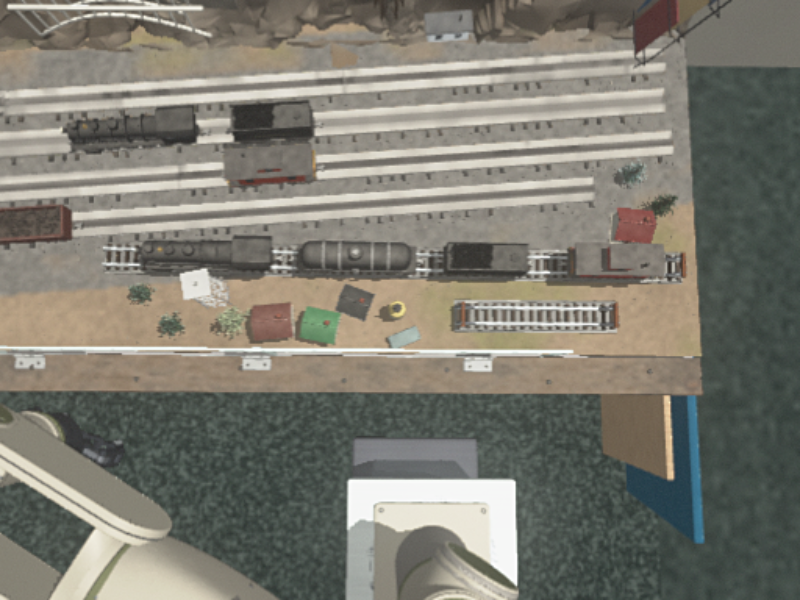

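View pics/scene0.png

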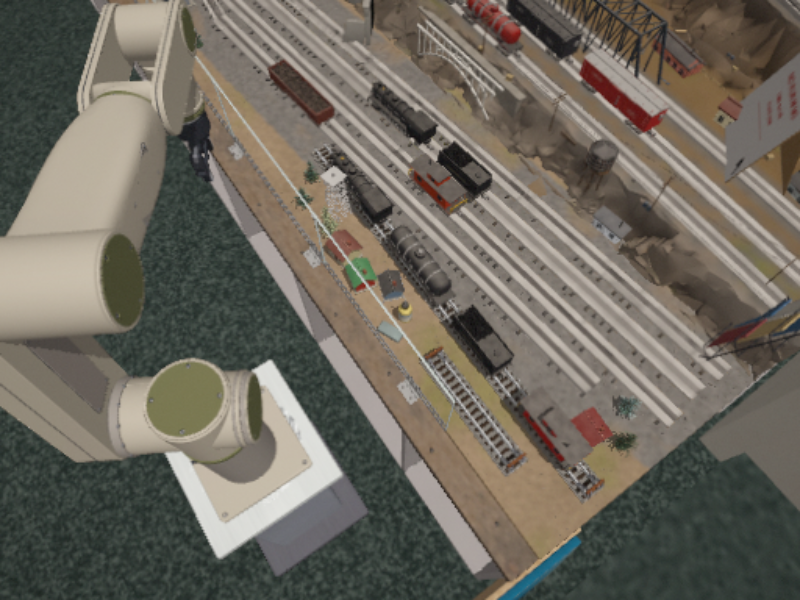

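The order on the main track is locomotive, tank car (top-view px ~355,255), tender (487,258), caboose (618,260), with the short track empty at (535,316). I'll measure the poses from the depth cloud.

```bash
python3 - <<'E'
from h import *
W=np.load("top0.npy"); V=np.load("scene0.npy")
f=lambda u,v:(int(v*.64),int(u*.64))
for n,u,v in [("locoR",255,245),("tank",355,253),("tender",510,258),("caboose",590,260),("stopR",682,264),("railing",400,349),("short",535,316),("sL",458,316),("sR",614,316),("bottle",397,310),("block",404,337),("house",271,322),("tree",660,205),("redhouse",635,222),("green",320,325)]:
    print(n,W[f(u,v)].round(0))
# per-vehicle min area rect for points above given height
def rect(x0,x1,y0,y1,z0,z1,C):
    P=C.reshape(-1,3); m=(P[:,0]>x0)&(P[:,0]<x1)&(P[:,1]>y0)&(P[:,1]<y1)&(P[:,2]>z0)&(P[:,2]<z1)
    return P[m]
for nm,C in(("top",W),("scene",V)):
    Q=rect(420,600,-560,560,35,130,C)
    h,e=np.histogram(Q[:,1],np.arange(-560,561,10))
    print(nm,[(int(e[i]),h[i],int(np.median(Q[(Q[:,1]>=e[i])&(Q[:,1]<e[i]+10),0])),int(Q[(Q[:,1]>=e[i])&(Q[:,1]<e[i]+10),2].max())) for i in range(len(h)) if h[i]])
E
```

```text
locoR [581. 329.  98.]
tank [566. 146. 112.]
tender [ 563. -143.   78.]
caboose [ 560. -289.   89.]
stopR [ 565. -486.   37.]
railing [386.  66. 227.]
short [ 462. -204.    6.]
sL [460. -53.  13.]
sR [ 463. -358.    7.]
bottle [465.  67.  71.]
block [419.  54.  18.]
house [441. 303.  60.]
tree [ 680. -449.   36.]
redhouse [ 638. -387.   64.]
green [436. 213.  55.]
top [(-500, np.int64(3), 576, 42), (-490, np.int64(53), 560, 49), (-480, np.int64(1), 543, 35), (-440, np.int64(1), 533, 37), (-430, np.int64(76), 558, 96), (-420, np.int64(78), 557, 97), (-410, np.int64(80), 557, 95), (-400, np.int64(74), 560, 108), (-390, np.int64(72), 557, 109), (-380, np.int64(40), 542, 108), (-370, np.int64(70), 556, 117), (-360, np.int64(116), 540, 118), (-350, np.int64(85), 550, 116), (-340, np.int64(78), 553, 119), (-330, np.int64(121), 559, 116), (-320, np.int64(70), 561, 117), (-310, np.int64(82), 561, 97), (-300, np.int64(80), 558, 94), (-290, np.int64(79), 558, 95), (-280, np.int64(130), 561, 100), (-270, np.int64(96), 564, 97), (-260, np.int64(1), 562, 35), (-180, np.int64(49), 556, 89), (-170,
[... 4291 characters left out ...]
np.int64(61), 540, 105), (340, np.int64(44), 550, 103), (350, np.int64(40), 558, 107), (360, np.int64(42), 559, 106), (370, np.int64(27), 545, 104), (380, np.int64(60), 451, 117), (390, np.int64(53), 546, 115), (400, np.int64(73), 520, 129), (410, np.int64(45), 545, 129), (420, np.int64(39), 550, 105), (430, np.int64(62), 540, 129), (440, np.int64(41), 560, 105), (450, np.int64(21), 560, 105), (460, np.int64(14), 555, 99), (470, np.int64(18), 564, 103), (480, np.int64(30), 563, 102), (490, np.int64(21), 557, 101), (500, np.int64(35), 555, 99), (510, np.int64(23), 565, 108), (520, np.int64(24), 565, 105), (530, np.int64(17), 557, 94), (540, np.int64(8), 554, 90), (550, np.int64(13), 546, 84)]
```

```bash
python3 - <<'E'
from h import *
W=np.load("top0.npy"); V=np.load("scene0.npy")
for C in(W,V):
    P=C.reshape(-1,3); P=P[np.isfinite(P[:,0])]
    m=(P[:,0]>330)&(P[:,0]<430)&(P[:,2]>120)&(P[:,2]<330)&(P[:,1]<480); Q=P[m]
    print("rod",len(Q),Q.min(0).round(),Q.max(0).round(),np.median(Q,0).round())
    for n,y0,y1,z0,z1 in(("cab",-425,-275,88,99),("tender",-175,-30,82,105),("tank",60,230,94,106)):
        m=(P[:,0]>500)&(P[:,0]<620)&(P[:,1]>y0)&(P[:,1]<y1)&(P[:,2]>z0)&(P[:,2]<z1);Q=P[m]
        b=np.round(Q[:,1]/30); r=[(30*k,(np.percentile(Q[b==k,0],3)+np.percentile(Q[b==k,0],97))/2) for k in np.unique(b) if (b==k).sum()>15]
        print(n,[(int(a),int(c)) for a,c in r])
    # rails
    m=(P[:,0]>500)&(P[:,0]<620)&(P[:,2]>8)&(P[:,2]<22)
    for y in (-465,-235,-215,0,265): 
        Q=P[m&(abs(P[:,1]-y)<8)]; print(y,len(Q),np.percentile(Q[:,0],[2,98]).round(0) if len(Q) else 0)
    m=(P[:,0]>400)&(P[:,0]<530)&(P[:,2]>9)&(P[:,2]<50)
    for y in (-320,-280,-240,-200,-160,-120,-90):
        Q=P[m&(abs(P[:,1]-y)<15)]; print("s",y,len(Q),np.percentile(Q[:,0],[2,98]).round(0) if len(Q) else 0)
    Q=P[m&(P[:,2]>25)&(P[:,1]<-30)&(P[:,1]>-380)]; print("stops",[(Q[Q[:,1]>-200].mean(0).round()),(Q[Q[:,1]<-200].mean(0).round())])
E
```

```text
rod 561 [ 380. -213.  121.] [388. 479. 233.] [384. 141. 228.]
cab [(-420, 562), (-390, 561), (-360, 560), (-330, 561), (-300, 562), (-270, 563)]
tender [(-180, 563), (-150, 564), (-120, 564), (-90, 564), (-60, 564), (-30, 564)]
tank [(60, 567), (90, 566), (120, 566), (150, 565), (180, 567), (210, 566), (240, 568)]
-465 33 [537. 595.]
-235 36 [541. 587.]
-215 42 [539. 579.]
0 44 [541. 589.]
265 20 [542. 589.]
s -320 71 [435. 487.]
s -280 82 [437. 487.]
s -240 70 [435. 486.]
s -200 69 [441. 485.]
s -160 56 [440. 491.]
s -120 82 [430. 485.]
s -90 59 [439. 488.]
stops [array([463., -62.,  40.]), array([ 461., -349.,   40.])]
rod 328 [ 378. -211.  120.] [388. 480. 232.] [384.  95. 227.]
cab [(-420, 562), (-390, 561), (-360, 558), (-330, 541), (-300, 563), (-270, 559)]
tender [(-180, 563), (-150, 564), (-120, 564), (-90, 564), (-60, 565), (-30, 565)]
tank [(60, 564), (90, 565), (120, 566), (150, 565), (180, 567), (210, 567)]
-465 30 [538. 582.]
-235 29 [544. 589.]
-215 27 [540. 582.]
0 13 [538. 581.]
265 3 [541. 552.]
s -320 62 [439. 486.]
s -280 62 [439. 487.]
s -240 45 [440. 488.]
s -200 44 [439. 487.]
s -160 41 [441. 479.]
s -120 47 [444. 484.]
s -90 42 [444. 480.]
stops [array([463., -59.,  40.]), array([ 464., -348.,   40.])]
```

Request:
apply_moves:
  series: "0 0 -0.139 0.0625 -1;0 0 -0.139 0.0625 -1;0 0 -0.139 0.0625 -1;0 0 -0.139 0.0625 -1;0 0 -0.10 0.0625 -1"

```text
time: 0.52
tool_pos: [254.3, 543.4, 432.0]
tcp_rot: [179.8, -0.1, 118.8]
ft_force: [0.9, 0.7, 0.6]
finger_gap: 85.6
grip_force: 0.0
```

Request:
apply_moves:
  series: "0 0 0 0.0625 -1;0 0 0 0.0625 -1;0 0 0 0.0625 -1;0 0 0 0.0625 -1;0 0 0 0.0045 -1"

```text
time: 0.93
tool_pos: [254.3, 543.4, 427.4]
tcp_rot: [-180.0, 0.0, 89.6]
ft_force: [-0.1, -0.9, -0.6]
finger_gap: 85.4
grip_force: 0.0
```

Request:
apply_moves:
  series: "-0.12 0.058 0 0 -1;-0.12 0.058 0 0 -1;-0.12 0.058 0 0 -1;-0.12 0.058 0 0 -1;-0.12 0.058 0 0 -1"

```text
time: 1.35
tool_pos: [341.4, 361.7, 427.5]
tcp_rot: [-180.0, 0.0, 90.2]
ft_force: [1.3, -0.2, -0.6]
finger_gap: 85.4
grip_force: 0.0
```

Request:
apply_moves:
  series: "-0.12 0.058 0 0 -1;-0.12 0.058 0 0 -1;-0.12 0.058 0 0 -1;-0.12 0.058 0 0 -1;-0.12 0.058 0 0 -1"

```text
time: 1.77
tool_pos: [428.2, 181.4, 427.8]
tcp_rot: [180.0, -0.0, 90.2]
ft_force: [0.2, -0.2, 0.4]
finger_gap: 85.2
grip_force: 0.0
```

Request:
apply_moves:
  series: "-0.12 0.058 0 0 -1;-0.12 0.058 0 0 -1;-0.12 0.058 0 0 -1;-0.12 0.058 0 0 -1;-0.12 0.058 0 0 -1"

```text
time: 2.18
tool_pos: [515.1, 1.1, 427.8]
tcp_rot: [-180.0, -0.0, 90.2]
ft_force: [0.5, 0.1, 0.2]
finger_gap: 85.4
grip_force: 0.0
```

Request:
apply_moves:
  series: "-0.12 0.058 0 0 -1;-0.12 0.058 0 0 -1;-0.12 0.058 0 0 -1;0 0 0 0 -1;0 0 0 0 -1"

```text
time: 2.6
tool_pos: [567.1, -107.0, 426.0]
tcp_rot: [-179.8, -0.0, 90.0]
ft_force: [0.5, 0.7, 0.5]
finger_gap: 85.7
grip_force: 0.0
```

```bash
python3 - <<'E'
from h import *
print(sense()["tool_pos"],sense()["tcp_rot"])
s=snapshot("wrist"); np.save("w1.npy",cloud(s)); cv2.imwrite("w1raw.png",s["frame"]); cv2.imwrite("pics/w1.png",cv2.resize(s["frame"],(800,600)))
E
```

```text
[ 567.07718002 -107.0208121   425.99495807] [-1.79815277e+02 -4.71680163e-02  8.99503359e+01]
```

View pics/w1.png

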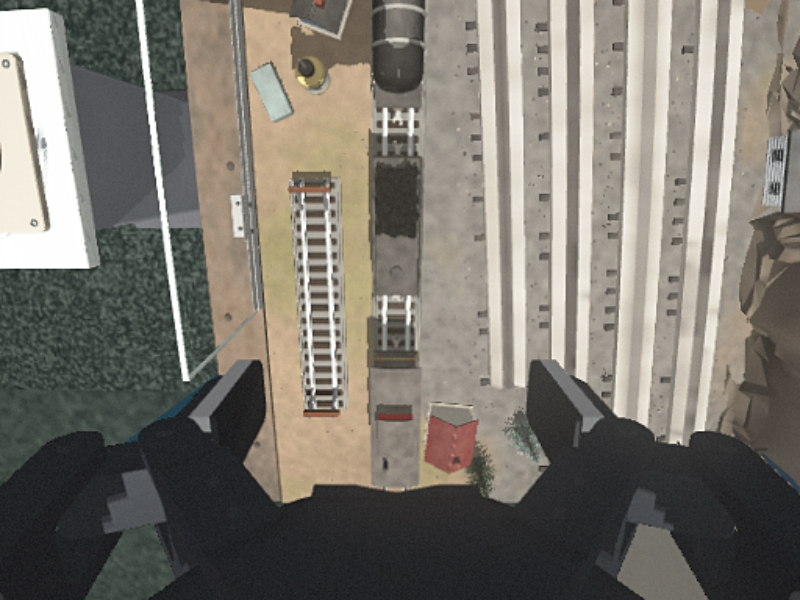

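The wrist view shows the tender at px (372–421, 157–294), the tank car's end above it, the caboose below, and the short track at (318, 190–412). I'll refine both poses from this view.

```bash
cat >> h.py <<'E'
def box(C,x0,x1,y0,y1,z0,z1):
    P=C.reshape(-1,3); m=(P[:,0]>x0)&(P[:,0]<x1)&(P[:,1]>y0)&(P[:,1]<y1)&(P[:,2]>z0)&(P[:,2]<z1); return P[m]
def pose(Q):
    r=cv2.minAreaRect(Q[:,:2].astype(np.float32)); return [np.round(r[0],1),np.round(r[1],1),round(r[2],2),Q[:,2].max().round(0),len(Q)]
E
python3 - <<'E'
from h import *
C=np.load("w1.npy")
print("tender",pose(box(C,510,620,-195,-10,75,110)),pose(box(C,510,620,-195,-10,82,95)))
print("tender all>30",pose(box(C,510,620,-225,5,28,110)))
print("cab",pose(box(C,510,620,-300,-230,75,110)))
print("tank",pose(box(C,510,620,10,110,70,110)))
for y in (-300,-260,-220,-180,-140,-100):
    Q=box(C,410,520,y-12,y+12,11,22); print(y,np.percentile(Q[:,0],[3,97]).round(0),np.median(Q[:,2]).round(0))
Q=box(C,410,520,-100,-30,30,55);print(pose(Q)); Q=box(C,410,520,-380,-300,30,55);print(pose(Q))
for y in (-225,0,-8,-218):
    Q=box(C,510,620,y-8,y+8,11,22); print(y,np.percentile(Q[:,0],[3,97]).round(0))
E
```

```text
tender [array([566.9, -97.6]), array([150.1,  55. ]), 89.74, np.float64(102.0), 2778] [array([566.8, -97.5]), array([149.6,  54.4]), 89.59, np.float64(95.0), 1448]
tender all>30 [array([567. , -96.8]), array([190.4,  57.2]), 89.48, np.float64(102.0), 2916]
cab [array([ 565.5, -279.7]), array([40.3, 60.6]), 89.96, np.float64(94.0), 668]
tank [array([567.5,  77.2]), array([65.8, 56.5]), 89.35, np.float64(101.0), 1538]
-300 [447. 483.] 16.0
-260 [446. 482.] 16.0
-220 [446. 482.] 16.0
-180 [447. 482.] 16.0
-140 [447. 483.] 16.0
-100 [446. 483.] 16.0
[array([464.4, -59.3]), array([21.9, 46.8]), 86.75, np.float64(46.0), 144]
[array([ 464.4, -346.4]), array([46.9, 18.3]), 4.7, np.float64(46.0), 132]
-225 [549. 584.]
0 [546. 586.]
-8 [548. 586.]
-218 [549. 584.]
```

Request:
apply_moves:
  series: "0.030 -0.002 0.13 0.002 -1;0 0 0.139 0 -1;0 0 0.139 0 -1;0 0 0.139 0 -1;0 0 0.139 0 -1"

```text
time: 3.07
tool_pos: [565.9, -94.1, 221.4]
tcp_rot: [179.9, 0.0, 90.0]
ft_force: [1.3, -0.3, 0.7]
finger_gap: 85.1
grip_force: 0.0
```

Request:
apply_moves:
  series: "0 0 0.139 0 -1;0 0 0.139 0 -1;0 0 0.139 0 -1;0 0 0.10 0 -1;0 0 0 0 -1"

```text
time: 3.48
tool_pos: [560.6, -92.9, 60.0]
tcp_rot: [-179.3, -0.2, 89.9]
ft_force: [-0.5, 0.2, -1.1]
finger_gap: 85.5
grip_force: 0.0
```

```bash
python3 - <<'E'
from h import *
print(sense()["tool_pos"],sense()["tcp_rot"],sense()["ft_force"])
s=snapshot("wrist"); C=cloud(s); np.save("w2.npy",C); cv2.imwrite("pics/w2.png",cv2.resize(s["frame"],(800,600)))
print("tender",pose(box(C,500,630,-195,-10,80,110)),pose(box(C,480,630,-225,10,28,110)))
E
```

```text
[560.59153101 -92.89312973  59.99571128] [-179.34419252   -0.18470828   89.92619468] [-0.53735784  0.20975268 -1.06444276]
tender [array([569.9, -75.2]), array([113. ,  98.3]), 60.02, np.float64(110.0), 29496] [array([557., -63.]), array([114.3, 138. ]), 51.98, np.float64(110.0), 30983]
```

View pics/w2.png

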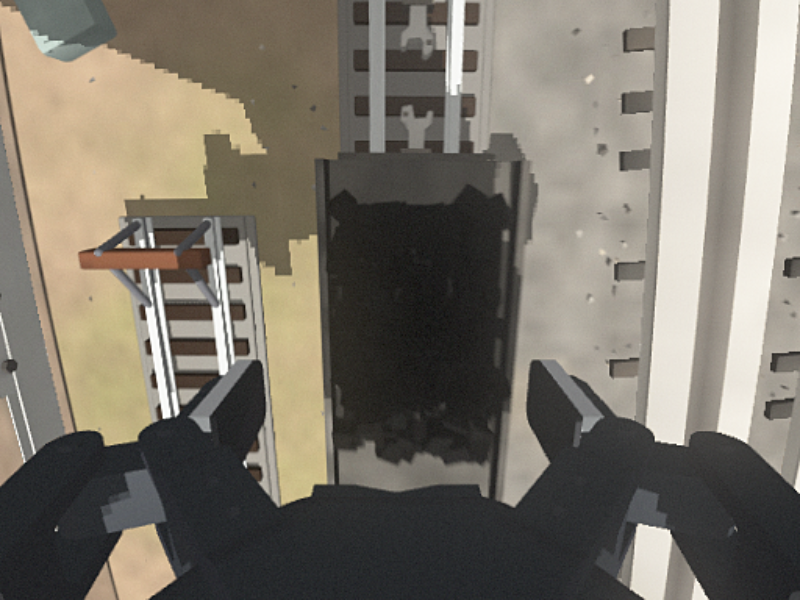

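Request:
apply_moves:
  series: "0 0 0 0 -1;0 0 0 0 -1;0 0 0 0 -1"

```text
time: 3.78
tool_pos: [568.9, -96.2, 71.1]
tcp_rot: [179.7, 0.1, 89.8]
ft_force: [-0.3, 0.3, 0.6]
finger_gap: 85.4
grip_force: 0.0
```

Request:
apply_moves:
  series: "0 0 0 0 -1;0 0 0 0 -1;0 0 0 0 -1"

```text
time: 4.03
tool_pos: [567.0, -96.1, 68.4]
tcp_rot: [179.9, 0.0, 89.7]
ft_force: [0.7, 0.6, -0.2]
finger_gap: 85.4
grip_force: 0.0
```

Request:
apply_moves:
  series: "0 0 0 0 -1;0 0 0 0 -1"

```text
time: 4.2
tool_pos: [566.3, -95.9, 67.4]
tcp_rot: [180.0, 0.0, 89.7]
ft_force: [0.4, -0.2, -0.1]
finger_gap: 85.7
grip_force: 0.0
```

Request:
apply_moves:
  series: "-0.005 0 0.03 0.002 -1;0 0 0.025 0 -1;0 0 0.013 0 -1;0 0 0 0 -1;0 0 0 0 0.3"
  squeeze: 40

```text
time: 4.62
tool_pos: [565.6, -97.2, 45.9]
tcp_rot: [-179.9, -0.0, 89.5]
ft_force: [0.8, 0.2, 0.6]
finger_gap: 75.5
grip_force: 0.0
```

Request:
apply_moves:
  series: "0 0 0 0 1;0 0 0 0 1;0 0 0 0 1;0 0 0 0 1;0 0 0 0 1"

```text
time: 5.03
tool_pos: [566.6, -97.5, 47.2]
tcp_rot: [180.0, 0.0, 89.5]
ft_force: [1.6, 0.3, -0.6]
finger_gap: 55.5
grip_force: 43.5
```

Request:
apply_moves:
  series: "0 0 0 0 1;0 0 0 0 1;0 0 0 0 1"

```text
time: 5.28
tool_pos: [566.7, -97.4, 47.3]
tcp_rot: [180.0, 0.0, 89.5]
ft_force: [1.0, -1.1, 0.7]
finger_gap: 55.6
grip_force: 43.5
```

Request:
apply_moves:
  series: "0 0 -0.02 0 1;0 0 -0.06 0 1;0 0 -0.1 0 1;0 0 -0.06 0 1;0 0 -0.03 0 1"

```text
time: 5.7
tool_pos: [567.3, -97.6, 130.7]
tcp_rot: [179.8, 0.0, 89.5]
ft_force: [0.4, 0.5, -3.0]
finger_gap: 55.8
grip_force: 44.1
```

Request:
apply_moves:
  series: "-0.03 -0.03 0 0 1;-0.08 -0.08 0 0 1;-0.09 -0.09 0 0 1;-0.08 -0.08 0 0 1;-0.055 -0.04 0 0 1"

```text
time: 6.12
tool_pos: [465.1, -198.1, 125.5]
tcp_rot: [-179.7, -0.1, 89.4]
ft_force: [-0.3, -0.6, -3.9]
finger_gap: 55.4
grip_force: 44.6
```

Request:
apply_moves:
  series: "-0.018 -0.02 0 -0.004 1;0 0 0 0 1;0 0 0 0 1;0 0 0 0 1;0 0 0 0 1"

```text
time: 6.53
tool_pos: [463.8, -201.5, 127.6]
tcp_rot: [-180.0, -0.0, 90.0]
ft_force: [-1.3, 0.1, -4.9]
finger_gap: 55.3
grip_force: 44.6
```

```bash
python3 - <<'E'
from h import *
print(sense()["tool_pos"],sense()["tcp_rot"],sense()["ft_force"])
s=snapshot("wrist"); C=cloud(s); cv2.imwrite("pics/w3.png",cv2.resize(s["frame"],(800,600)))
E
```

```text
[ 463.80517408 -201.46926162  127.57147658] [-1.79984872e+02 -2.92808835e-02  9.00087180e+01] [-1.299633    0.08340275 -4.94536668]
```

View pics/w3.png

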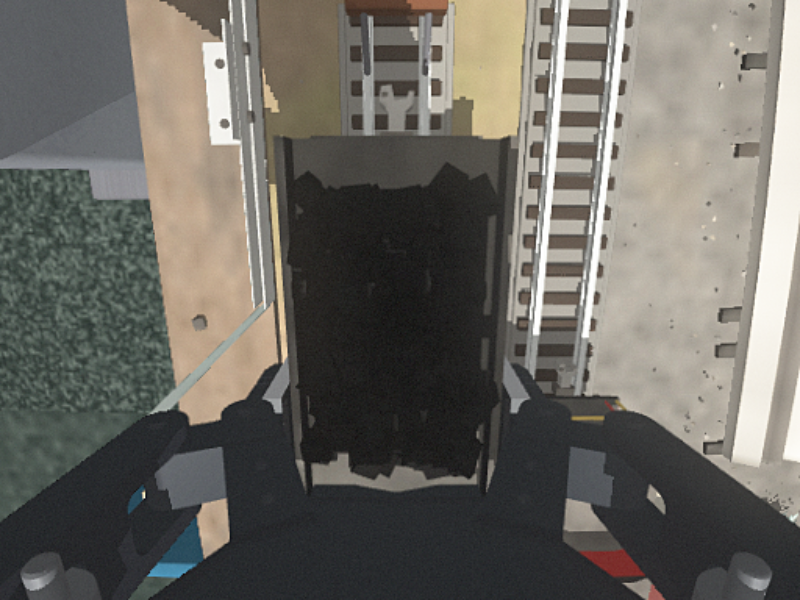

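The tender's coupler (px 397,100) sits midway between the short-track rails (368, 426), so it is centred. Lower and release.

Request:
apply_moves:
  series: "0 0 0.06 0 1;0 0 0.09 0 1;0 0 0.06 0 1;0 0 0.03 0 1;0 0 0.017 0 1"

```text
time: 7.0
tool_pos: [462.6, -201.2, 49.0]
tcp_rot: [-179.9, -0.1, 90.0]
ft_force: [0.6, -0.6, -4.0]
finger_gap: 55.5
grip_force: 44.4
```

Request:
apply_moves:
  series: "0 0 0.007 0 1;0 0 0 0 1;0 0 0 0 1;0 0 0 0 1;0 0 0 0 1"

```text
time: 7.42
tool_pos: [464.1, -202.8, 49.8]
tcp_rot: [179.9, 0.1, 89.9]
ft_force: [0.4, 0.4, -4.3]
finger_gap: 55.3
grip_force: 44.4
```

Request:
apply_moves:
  series: "0 0 0.005 0 1;0 0 0.005 0 1;0 0 0 0 1;0 0 0 0 1;0 0 0 0 1"

```text
time: 7.83
tool_pos: [464.0, -202.8, 47.2]
tcp_rot: [179.9, 0.0, 89.9]
ft_force: [-3.7, 2.6, 8.0]
finger_gap: 56.0
grip_force: 46.0
```

Request:
apply_moves:
  series: "0 0 0 0 -1;0 0 0 0 -1;0 0 0 0 -1;0 0 0 0 -1;0 0 -0.03 0 -1"

```text
time: 8.25
tool_pos: [462.7, -201.7, 53.3]
tcp_rot: [-179.9, -0.1, 89.9]
ft_force: [2.4, 0.2, -1.6]
finger_gap: 85.2
grip_force: 0.0
```

Request:
apply_moves:
  series: "0 0 -0.08 0 -1;0 0 -0.13 0 -1;0 0 -0.139 0 -1;0 0 -0.139 0 -1;0.03 0.015 -0.139 0 -1"

```text
time: 8.67
tool_pos: [467.0, -194.3, 244.4]
tcp_rot: [180.0, 0.1, 89.9]
ft_force: [0.4, -0.5, -0.2]
finger_gap: 85.5
grip_force: 0.0
```

Request:
apply_moves:
  series: "0.08 0.03 -0.06 0 -1;0.12 0.05 -0.03 0.002 -1;0.13 0.05 0 0 -1;0.13 0.05 0 0 -1;0.13 0.05 0 0 -1"

```text
time: 9.08
tool_pos: [537.7, -15.6, 269.9]
tcp_rot: [179.9, 0.0, 89.7]
ft_force: [0.4, -0.7, 0.5]
finger_gap: 85.7
grip_force: 0.0
```

Request:
apply_moves:
  series: "0.13 0.05 0 0.002 -1;0.12 0.03 0 0 -1;0.1 0.015 0 0 -1;0.08 0 0 0 -1;0.04 0 0 0 -1"

```text
time: 9.5
tool_pos: [566.5, 126.5, 268.9]
tcp_rot: [-180.0, -0.0, 89.6]
ft_force: [0.5, -0.5, 0.4]
finger_gap: 85.4
grip_force: 0.0
```

Request:
apply_moves:
  series: "0 0 0 0 -1;0 0 0 0 -1;0 0 0 0 -1;0 0 0 0 -1;0 0 0 0 -1"

```text
time: 9.92
tool_pos: [566.9, 122.1, 268.7]
tcp_rot: [180.0, 0.0, 89.4]
ft_force: [-1.0, -0.1, 0.5]
finger_gap: 85.7
grip_force: 0.0
```

```bash
python3 - <<'E'
from h import *
print(sense()["tool_pos"],sense()["tcp_rot"],sense()["ft_force"])
s=snapshot("wrist"); C=cloud(s); np.save("w4.npy",C);cv2.imwrite("pics/w4.png",cv2.resize(s["frame"],(800,600)))
print("tank",pose(box(C,510,620,10,270,72,120)),pose(box(C,510,620,10,262,45,120)))
T=cloud(snapshot("top")); print("tender",pose(box(T,420,520,-300,-85,75,110)), box(T,420,520,-300,-85,75,110).mean(0))
E
```

```text
[566.92196128 122.14352853 268.72334472] [1.79987863e+02 1.19075374e-02 8.93829037e+01] [-1.03951114 -0.10023702  0.46205908]
tank [array([568.6, 148.6]), array([200.8,  57.7]), 89.6, np.float64(113.0), 7481] [array([568.8, 153.4]), array([210.3,  58.2]), 89.64, np.float64(113.0), 7708]
tender [array([ 461.9, -206.4]), array([ 54.9, 151.9]), 0.18, np.float64(104.0), 1005] [ 461.06010614 -204.05158399   87.87556096]
```

View pics/w4.png

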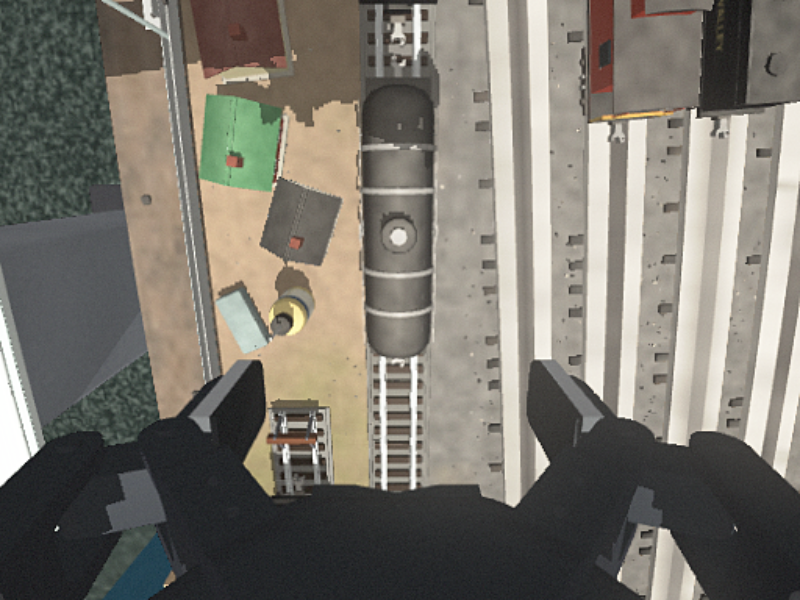

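```bash
python3 - <<'E'
from h import *
C=np.load("w4.npy")
D=box(C,540,600,110,180,108,125); print("dome",D.mean(0),pose(D))
im=cv2.imread("pics/w4.png")
c=im[0:110,350:450]; cv2.imwrite("pics/w4c.png",cv2.resize(c,None,fx=6,fy=5.4,interpolation=cv2.INTER_CUBIC))
for v in range(0,60,2): print(v, C[v,254].round(0), end=' ')
print()
Q=box(C,510,620,20,280,55,80); print("body ends",Q[:,1].min(),Q[:,1].max())
E
```

```text
dome [568.32890088 147.64214533 109.75857942] [array([568.6, 147.6]), array([21.5, 21.6]), 0.03, np.float64(113.0), 218]
0 [569. 312.  53.] 2 [569. 312.  46.] 4 [569. 310.  44.] 6 [569. 308.  46.] 8 [569. 308.  38.] 10 [569. 308.  32.] 12 [569. 305.  32.] 14 [569. 303.  32.] 16 [569. 301.  33.] 18 [569. 299.  31.] 20 [569. 296.  33.] 22 [569. 294.  31.] 24 [569. 293.  30.] 26 [569. 296.   9.] 28 [569. 295.   5.] 30 [569. 292.   5.] 32 [569. 289.   7.] 34 [569. 287.   5.] 36 [569. 284.   8.] 38 [569. 282.   8.] 40 [569. 274.  32.] 42 [569. 271.  33.] 44 [569. 269.  32.] 46 [569. 267.  30.] 48 [569. 265.  31.] 50 [569. 260.  42.] 52 [569. 258.  42.] 54 [569. 248.  85.] 56 [568. 245.  92.] 58 [568. 243.  91.] 
body ends 52.53276661675977 248.9166665276621
```

View pics/w4c.png

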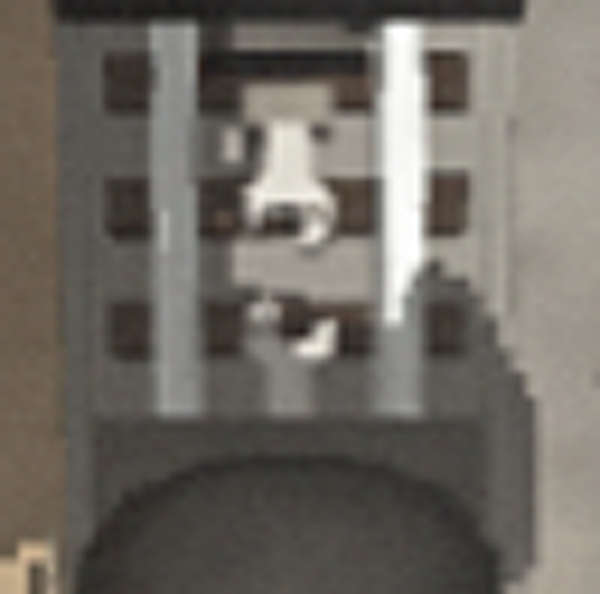

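```bash
python3 - <<'E'
from h import *
C=np.load("w4.npy")
Q=box(C,440,533,115,180,20,100); print(Q.max(0),[ (x,Q[(Q[:,0]>x)&(Q[:,0]<x+10),2].max().round()) for x in range(440,530,10) if ((Q[:,0]>x)&(Q[:,0]<x+10)).any()])
print(box(C,440,533,130,165,20,100).max(0))
E
```

```text
[520.57904163 179.97224408  63.61985654] [(440, np.float64(49.0)), (450, np.float64(46.0)), (460, np.float64(50.0)), (470, np.float64(54.0)), (480, np.float64(64.0)), (490, np.float64(62.0)), (500, np.float64(51.0)), (510, np.float64(41.0)), (520, np.float64(34.0))]
[520.33553006 164.97205668  63.61985654]
```

Request:
apply_moves:
  series: "0.03 0.003 0 0 -1;0.04 0 0.04 0 -1;0.015 0 0.08 0 -1;0 0 0.1 0 -1;0 0 0.1 0 -1"

```text
time: 10.43
tool_pos: [568.0, 150.6, 171.2]
tcp_rot: [179.9, -0.0, 89.5]
ft_force: [0.7, -0.1, -1.3]
finger_gap: 85.5
grip_force: 0.0
```

Request:
apply_moves:
  series: "0 0 0.11 0 -1;0 0 0.1 0 -1;0 0 0.06 0 -1;0 0 0.04 0 -1;0 0 0.02 0 -1"

```text
time: 10.85
tool_pos: [566.1, 149.6, 70.5]
tcp_rot: [-179.8, 0.0, 89.5]
ft_force: [-0.4, -0.3, 0.9]
finger_gap: 85.6
grip_force: 0.0
```

Request:
apply_moves:
  series: "0 0 0.01 0 -1;0 0 0 0 -1;0 0 0 0 -1;0 0 0 0 -1;0 0 0 0 -1"

```text
time: 11.27
tool_pos: [569.0, 149.1, 72.0]
tcp_rot: [179.9, -0.0, 89.5]
ft_force: [-0.7, 0.1, 0.3]
finger_gap: 85.6
grip_force: 0.0
```

Request:
apply_moves:
  series: "-0.004 0 0.008 0 0;0 0 0 0 1;0 0 0 0 1;0 0 0 0 1;0 0 0 0 1"
  squeeze: 45

```text
time: 11.68
tool_pos: [568.2, 147.7, 68.4]
tcp_rot: [180.0, 0.0, 89.5]
ft_force: [2.1, -1.3, 0.6]
finger_gap: 55.4
grip_force: 49.1
```

Request:
apply_moves:
  series: "0 0 0 0 1;0 0 0 0 1;0 0 0 0 1;0 0 0 0 1;0 0 0 0 1"

```text
time: 12.1
tool_pos: [568.2, 147.7, 68.3]
tcp_rot: [180.0, 0.0, 89.5]
ft_force: [1.6, -1.6, 1.7]
finger_gap: 55.7
grip_force: 49.0
```

Request:
apply_moves:
  series: "0 0 -0.02 0 1;0 0 -0.05 0 1;0 0 -0.07 0 1;0 0 -0.04 0 1;0 0 -0.02 0 1"

```text
time: 12.52
tool_pos: [568.6, 148.1, 130.1]
tcp_rot: [179.9, -0.0, 89.5]
ft_force: [0.8, -0.2, -3.4]
finger_gap: 55.8
grip_force: 49.0
```

Request:
apply_moves:
  series: "-0.03 0 0 0 1;-0.07 0 0 0 1;-0.11 0 0 0 1;-0.12 0 0 0 1;-0.12 0 0 0 1"

```text
time: 12.93
tool_pos: [565.3, 11.3, 126.5]
tcp_rot: [-179.9, 0.0, 89.6]
ft_force: [0.1, 0.8, -4.2]
finger_gap: 55.4
grip_force: 48.9
```

Request:
apply_moves:
  series: "-0.1 0.002 0 0 1;-0.06 0 0 0 1;-0.04 0 0 0 1;-0.02 0 0 0 1;0 0 0 0 1"

```text
time: 13.35
tool_pos: [566.1, -54.1, 127.2]
tcp_rot: [-179.9, -0.0, 89.4]
ft_force: [0.5, 0.1, -4.0]
finger_gap: 55.5
grip_force: 48.9
```

Request:
apply_moves:
  series: "0 0 0.03 0 1;0 0 0.05 0 1;0 0 0.05 0 1;0 0 0.03 0 1;0 0 0.02 0 1"

```text
time: 13.77
tool_pos: [565.5, -51.7, 71.9]
tcp_rot: [-179.8, -0.0, 89.6]
ft_force: [-0.2, 0.6, -3.5]
finger_gap: 55.7
grip_force: 48.7
```

Request:
apply_moves:
  series: "0 0 0 0 1;0 0 0 0 1;0 0 0 0 1;0 0 0 0 1;0 0 0 0 1"

```text
time: 14.18
tool_pos: [567.4, -53.4, 75.1]
tcp_rot: [179.9, 0.0, 89.5]
ft_force: [0.0, 0.3, -3.9]
finger_gap: 55.6
grip_force: 48.7
```

```bash
python3 - <<'E'
from h import *
print(sense()["tool_pos"],sense()["tcp_rot"],sense()["ft_force"])
s=snapshot("wrist"); cv2.imwrite("pics/w5.png",cv2.resize(s["frame"],(800,600)))
E
```

```text
[567.44893901 -53.35521556  75.13290982] [1.79905117e+02 1.62759366e-02 8.94829487e+01] [ 1.22444523e-03  2.85974632e-01 -3.92593173e+00]
```

View pics/w5.png

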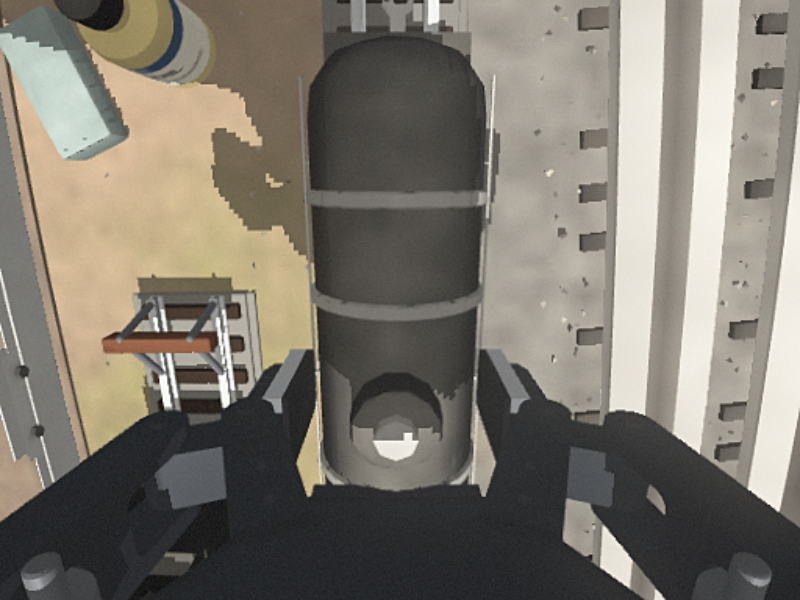

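The tank's coupler (px 397,12) lies midway between the rails (360, 433), so it is aligned. Lower and release.

Request:
apply_moves:
  series: "0 0 0.01 0 1;0 0 0.007 0 1;0 0 0.004 0 1;0 0 0 0 1;0 0 0 0 1"

```text
time: 14.65
tool_pos: [566.8, -53.3, 68.3]
tcp_rot: [180.0, 0.0, 89.5]
ft_force: [-2.7, -0.1, 2.7]
finger_gap: 55.7
grip_force: 49.5
```

Request:
apply_moves:
  series: "0 0 0 0 1;0 0 0 0 1;0 0 0 0 1"

```text
time: 14.9
tool_pos: [566.9, -53.3, 68.3]
tcp_rot: [180.0, 0.0, 89.5]
ft_force: [-3.2, 0.8, 6.1]
finger_gap: 55.5
grip_force: 49.8
```

Request:
apply_moves:
  series: "0 0 0 0 -1;0 0 0 0 -1;0 0 0 0 -1;0 0 0 0 -1;0 0 -0.03 0 -1"

```text
time: 15.32
tool_pos: [565.3, -53.0, 75.1]
tcp_rot: [-179.8, -0.0, 89.5]
ft_force: [-0.5, 0.2, -0.7]
finger_gap: 85.7
grip_force: 0.0
```

Request:
apply_moves:
  series: "0 0 -0.08 0 -1;0 0 -0.13 0 -1;0 0 -0.139 0 -1;0 0 -0.13 0 -1;-0.03 -0.02 -0.1 0 -1"

```text
time: 15.73
tool_pos: [561.9, -61.3, 255.3]
tcp_rot: [179.7, 0.0, 89.6]
ft_force: [0.4, -1.0, 1.0]
finger_gap: 85.3
grip_force: 0.0
```

Request:
apply_moves:
  series: "-0.08 -0.05 -0.06 -0.002 -1;-0.1 -0.07 0 -0.002 -1;-0.1 -0.07 0 0 -1;-0.1 -0.07 0 0 -1;-0.08 -0.04 0 0 -1"

```text
time: 16.15
tool_pos: [468.5, -201.6, 269.7]
tcp_rot: [180.0, 0.1, 89.9]
ft_force: [0.6, -0.6, -0.9]
finger_gap: 85.4
grip_force: 0.0
```

Request:
apply_moves:
  series: "-0.06 -0.02 0 0 -1;-0.04 0 0 0 -1;0 0 0 0 -1;0 0 0 0 -1;0 0 0 0 -1"

```text
time: 16.57
tool_pos: [464.7, -229.1, 268.6]
tcp_rot: [180.0, -0.0, 90.0]
ft_force: [-0.5, -0.3, -0.0]
finger_gap: 85.5
grip_force: 0.0
```

Request:
apply_moves:
  series: "0 0 0 0 -1;0 0 0 0 -1;0 0 0 0 -1"

```text
time: 16.82
tool_pos: [464.5, -229.1, 268.5]
tcp_rot: [-180.0, -0.0, 90.0]
ft_force: [0.5, 0.6, -0.2]
finger_gap: 85.7
grip_force: 0.0
```

```bash
python3 - <<'E'
from h import *
print(sense()["tool_pos"],sense()["tcp_rot"],sense()["ft_force"])
s=snapshot("wrist"); C=cloud(s); np.save("w6.npy",C);cv2.imwrite("pics/w6.png",cv2.resize(s["frame"],(800,600)))
print("tender",pose(box(C,420,515,-320,-85,72,120)))
Q=box(C,420,515,-320,-85,72,120); print(np.percentile(Q[:,1],[.2,99.8]))
Q=box(C,450,480,-150,-80,25,50); print("front coupler", Q[:,1].max(),Q.mean(0)); b=box(C,455,472,-320,-85,86,120);print("coal",b[:,1].min(),b[:,1].max())
E
```

```text
[ 464.51651383 -229.10822886  268.46762373] [-1.79996616e+02 -9.53798101e-03  9.00144528e+01] [ 0.51864516  0.56756938 -0.17694034]
tender [array([ 463.8, -204.6]), array([ 54.7, 150.5]), 0.33, np.float64(101.0), 6056]
[-279.10910066 -129.72111857]
front coupler -108.04623405286424 [ 463.59344798 -116.02886899   31.5853665 ]
coal -260.75340676596716 -139.28921004869565
```

View pics/w6.png

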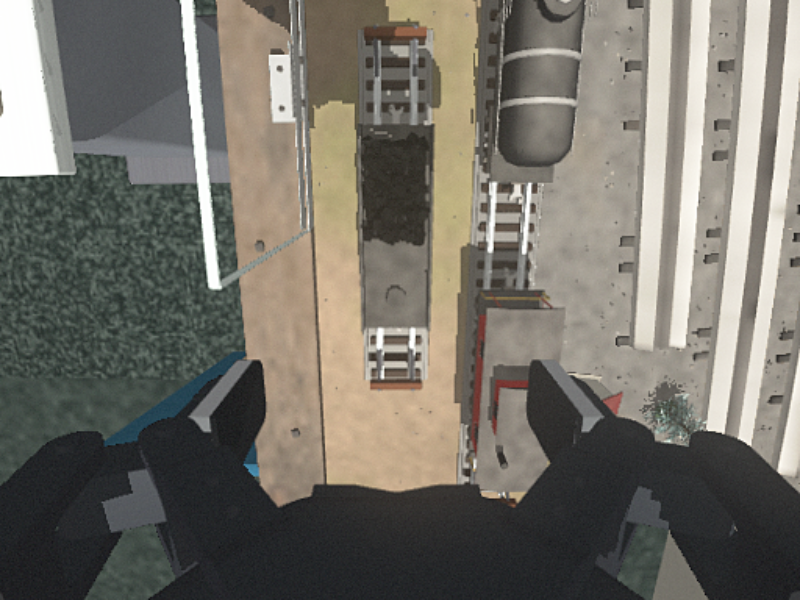

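Request:
apply_moves:
  series: "0.03 -0.002 0 0 -1;0.035 0 0.05 0 -1;0.015 0 0.1 0 -1;0 0 0.12 0 -1;0 0 0.12 0 -1"

```text
time: 17.28
tool_pos: [464.3, -205.1, 151.3]
tcp_rot: [179.9, 0.1, 90.0]
ft_force: [0.5, -0.4, -0.9]
finger_gap: 85.5
grip_force: 0.0
```

Request:
apply_moves:
  series: "0 0 0.12 0 -1;0 0 0.1 0 -1;0 0 0.06 0 -1;0 0 0.04 0 -1;0 0 0.02 0 -1"

```text
time: 17.7
tool_pos: [462.9, -204.9, 48.0]
tcp_rot: [-179.9, -0.1, 90.0]
ft_force: [-0.9, -0.5, -0.3]
finger_gap: 85.4
grip_force: 0.0
```

Request:
apply_moves:
  series: "0 0 0 0 -1;0 0 0 0 -1;0 0 0 0 -1;0 0 0 0 -1;0 0 0 0 -1"

```text
time: 18.12
tool_pos: [464.3, -206.3, 50.6]
tcp_rot: [179.9, 0.1, 89.9]
ft_force: [-0.3, 0.4, -0.2]
finger_gap: 85.4
grip_force: 0.0
```

Request:
apply_moves:
  series: "0 0 0.008 0 0;0 0 0 0 1;0 0 0 0 1;0 0 0 0 1;0 0 0 0 1"
  squeeze: 45

```text
time: 18.53
tool_pos: [463.7, -205.9, 47.2]
tcp_rot: [180.0, 0.0, 89.9]
ft_force: [0.7, -0.4, 1.2]
finger_gap: 55.7
grip_force: 48.7
```

Request:
apply_moves:
  series: "0 0 0 0 1;0 0 0 0 1;0 0 0 0 1;0 0 0 0 1;0 0 0 0 1"

```text
time: 18.95
tool_pos: [463.7, -205.9, 47.2]
tcp_rot: [180.0, 0.0, 89.9]
ft_force: [0.2, 0.3, 2.5]
finger_gap: 55.5
grip_force: 48.8
```

Request:
apply_moves:
  series: "0 0 -0.03 0 1;0 0 -0.08 0 1;0 0 -0.12 0 1;0 0 -0.12 0 1;0 0 -0.1 0 1"

```text
time: 19.37
tool_pos: [463.1, -205.6, 184.1]
tcp_rot: [-180.0, -0.0, 89.9]
ft_force: [0.6, -1.4, -4.4]
finger_gap: 55.8
grip_force: 49.4
```

Request:
apply_moves:
  series: "0.03 0.015 -0.06 0 1;0.07 0.03 -0.02 0 1;0.11 0.04 0 0.002 1;0.12 0.04 0 0.002 1;0.13 0.04 0 0 1"

```text
time: 19.78
tool_pos: [513.3, -67.2, 206.1]
tcp_rot: [-180.0, 0.0, 89.4]
ft_force: [1.5, 0.1, -3.5]
finger_gap: 55.3
grip_force: 49.5
```

Request:
apply_moves:
  series: "0.13 0.04 0 0 1;0.13 0.04 0 0 1;0.13 0.04 0 0 1;0.13 0.03 0 0 1;0.12 0.02 0 0 1"

```text
time: 20.2
tool_pos: [566.0, 125.8, 205.6]
tcp_rot: [-179.9, 0.0, 89.5]
ft_force: [1.4, -0.1, -3.7]
finger_gap: 55.2
grip_force: 49.5
```

Request:
apply_moves:
  series: "0.1 0.01 0 0 1;0.06 0 0 0 1;0.03 0 0 0 1;0 0 0 0 1;0 0 0 0 1"

```text
time: 20.62
tool_pos: [569.4, 179.9, 205.6]
tcp_rot: [-179.9, 0.1, 89.5]
ft_force: [-0.2, 0.6, -4.0]
finger_gap: 55.5
grip_force: 49.4
```

Request:
apply_moves:
  series: "0 0 0 0 1;0 0 0 0 1;0 0 0 0 1;0 0 0 0 1"

```text
time: 20.95
tool_pos: [570.1, 179.4, 206.2]
tcp_rot: [180.0, 0.0, 89.4]
ft_force: [-0.8, 0.3, -4.1]
finger_gap: 55.7
grip_force: 49.4
```

Request:
apply_moves:
  series: "0.015 -0.006 0.04 0 1;0.004 0 0.08 0 1;0 0 0.1 0 1;0 0 0.1 0 1;0 0 0.06 0 1"

```text
time: 21.37
tool_pos: [565.8, 185.7, 87.5]
tcp_rot: [-179.7, 0.1, 89.5]
ft_force: [-1.2, -0.9, -4.7]
finger_gap: 55.4
grip_force: 49.2
```

Request:
apply_moves:
  series: "0 0 0.03 0 1;0 0 0.02 0 1;0 0 0 0 1;0 0 0 0 1;0 0 0 0 1"

```text
time: 21.78
tool_pos: [569.6, 186.5, 79.0]
tcp_rot: [179.8, -0.0, 89.5]
ft_force: [-0.3, 0.9, -3.6]
finger_gap: 55.6
grip_force: 49.2
```

Request:
apply_moves:
  series: "0 0 0 0 1;0 0 0 0 1;0 0 0 0 1;0 0 0 0 1"

```text
time: 22.12
tool_pos: [568.5, 186.2, 77.6]
tcp_rot: [180.0, -0.0, 89.5]
ft_force: [0.3, 0.3, -4.5]
finger_gap: 55.7
grip_force: 49.2
```

```bash
python3 - <<'E'
from h import *
print(sense()["tool_pos"],sense()["tcp_rot"],sense()["ft_force"])
s=snapshot("wrist"); C=cloud(s); np.save("w7.npy",C);cv2.imwrite("pics/w7.png",cv2.resize(s["frame"],(800,600)))
for v in range(0,100,3): print(v, C[v,254].round(0), end=' ')
E
```

```text
[568.47991638 186.2192616   77.63173431] [ 1.79953747e+02 -1.21931927e-02  8.94815285e+01] [ 0.32216399  0.27175313 -4.49531333]
0 [569. 311.  48.] 3 [569. 310.  46.] 6 [569. 309.  45.] 9 [569. 308.  45.] 12 [569. 308.  39.] 15 [569. 315.   9.] 18 [569. 307.  31.] 21 [569. 305.  33.] 24 [569. 303.  32.] 27 [569. 302.  31.] 30 [569. 300.  33.] 33 [569. 298.  31.] 36 [569. 296.  33.] 39 [569. 295.  31.] 42 [569. 293.  32.] 45 [569. 292.  28.] 48 [569. 295.   6.] 51 [569. 293.   5.] 54 [569. 292.   4.] 57 [569. 289.   5.] 60 [569. 278.  62.] 63 [569. 276.  63.] 66 [569. 275.  61.] 69 [569. 273.  62.] 72 [569. 272.  62.] 75 [569. 270.  62.] 78 [569. 269.  63.] 81 [569. 262. 112.] 84 [569. 261. 111.] 87 [569. 260. 111.] 90 [569. 259. 112.] 93 [569. 258. 110.] 96 [569. 257. 112.] 99 [569. 256. 112.]
```

View pics/w7.png

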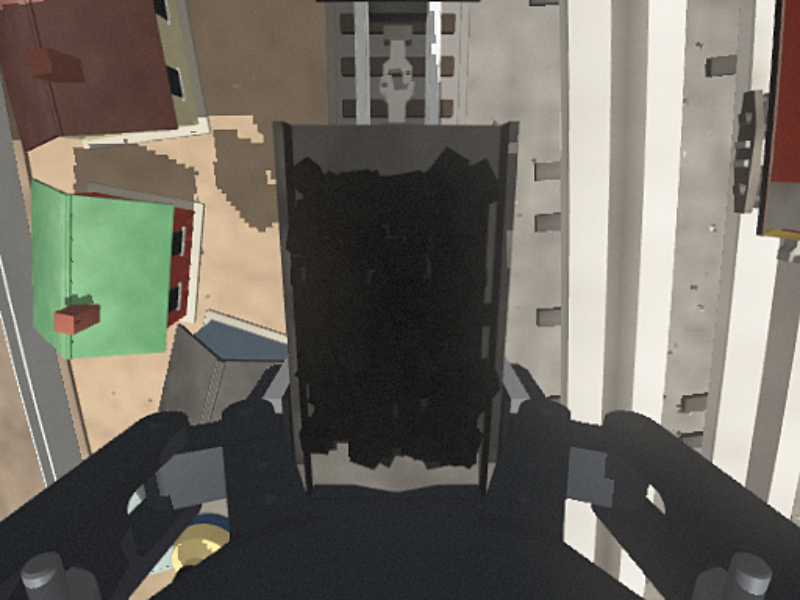

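The tender's coupler (px 397,100) lines up with the locomotive's (397,60), centred between the rails (361, 432), with a gap of about 4 mm. Lower.

Request:
apply_moves:
  series: "0 0 0.03 0 1;0 0 0.03 0 1;0 0 0.02 0 1;0 0 0.01 0 1;0 0 0.008 0 1"

```text
time: 22.58
tool_pos: [567.1, 185.8, 47.2]
tcp_rot: [-179.8, 0.0, 89.5]
ft_force: [-14.4, -4.6, 21.9]
finger_gap: 55.6
grip_force: 52.0
```

Request:
apply_moves:
  series: "0 0 0.005 0 1;0 0 0 0 1;0 0 0 0 1;0 0 0 0 1;0 0 0 0 1"

```text
time: 23.0
tool_pos: [567.8, 186.1, 47.2]
tcp_rot: [-179.9, 0.0, 89.5]
ft_force: [-7.2, -2.2, 9.1]
finger_gap: 55.2
grip_force: 50.9
```

Request:
apply_moves:
  series: "0 0 0 0 1;0 0 0 0 1;0 0 0 0 1"

```text
time: 23.25
tool_pos: [567.8, 186.0, 47.2]
tcp_rot: [-179.9, 0.0, 89.5]
ft_force: [-6.8, -2.6, 8.9]
finger_gap: 55.6
grip_force: 50.9
```

Request:
apply_moves:
  series: "0 0 0 0 -1;0 0 0 0 -1;0 0 0 0 -1;0 0 0 0 -1;0 0 -0.03 0 -1"

```text
time: 23.67
tool_pos: [566.8, 185.8, 53.5]
tcp_rot: [-179.8, 0.0, 89.5]
ft_force: [-0.0, -0.6, -0.5]
finger_gap: 85.6
grip_force: 0.0
```

Request:
apply_moves:
  series: "0 0 -0.08 0 -1;0 0 -0.13 0 -1;0 0 -0.139 0 -1;0 0 -0.13 0 -1;-0.03 0 -0.12 0 -1"

```text
time: 24.08
tool_pos: [568.1, 178.3, 238.4]
tcp_rot: [179.9, -0.1, 89.6]
ft_force: [0.7, -0.1, 0.8]
finger_gap: 85.1
grip_force: 0.0
```

Request:
apply_moves:
  series: "-0.08 0 -0.09 0 -1;-0.08 0 -0.04 0 -1;-0.05 0 0 0 -1;-0.02 0 0 0 -1;0 0 0 0 -1"

```text
time: 24.5
tool_pos: [567.5, 107.0, 274.3]
tcp_rot: [180.0, 0.0, 89.4]
ft_force: [0.1, 0.5, -0.6]
finger_gap: 85.7
grip_force: 0.0
```

Request:
apply_moves:
  series: "0 0 0 0 -1;0 0 0 0 -1;0 0 0 0 -1;0 0 0 0 -1;0 0 0 0 -1"

```text
time: 24.92
tool_pos: [567.3, 108.8, 273.4]
tcp_rot: [-180.0, -0.0, 89.5]
ft_force: [0.4, 0.5, 0.4]
finger_gap: 85.8
grip_force: 0.0
```

```bash
python3 - <<'E'
from h import *
print(sense()["tool_pos"],sense()["tcp_rot"],sense()["ft_force"])
s=snapshot("wrist"); C=cloud(s); np.save("w8.npy",C); im=s["frame"]; cv2.imwrite("w8raw.png",im)
# two gap crops side by side (u 225-285)
ys=C[:,255,1]; 
a=im[0:70,220:290]; b=im[150:220,220:290]
cv2.imwrite("pics/w8.png",np.hstack([cv2.resize(x,(400,400),interpolation=cv2.INTER_CUBIC) for x in(a,b)]))
for v in list(range(0,70,3))+list(range(150,220,3)): print(v, C[v,255].round(0)[1:], end=' ')
print(pose(box(C,510,620,90,275,70,120)))
E
```

```text
[567.27232261 108.80230947 273.43612757] [-1.79956878e+02 -2.98781249e-04  8.95347193e+01] [0.39067683 0.51529664 0.42489474]
0 [307.  33.] 3 [303.  33.] 6 [300.  33.] 9 [297.  33.] 12 [294.  31.] 15 [297.   9.] 18 [295.   5.] 21 [291.   5.] 24 [287.   5.] 27 [277.  31.] 30 [260.  83.] 33 [257.  83.] 36 [252.  91.] 39 [248.  97.] 42 [245.  97.] 45 [242.  96.] 48 [240.  94.] 51 [236.  97.] 54 [233.  97.] 57 [230.  98.] 60 [227.  99.] 63 [224.  99.] 66 [221.  97.] 69 [218.  98.] 150 [130.  85.] 153 [126.  82.] 156 [123.  80.] 159 [119.  82.] 162 [116.  82.] 165 [112.  83.] 168 [98. 30.] 171 [94. 32.] 174 [84.  7.] 177 [80.  6.] 180 [75.  5.] 183 [71.  8.] 186 [73. 32.] 189 [68. 31.] 192 [64. 32.] 195 [60. 33.] 198 [58. 42.] 201 [54. 42.] 204 [49. 42.] 207 [45. 42.] 210 [49. 67.] 213 [48. 75.] 216 [48. 84.] 219 [46. 90.] [array([567. , 187.1]), array([ 55.8, 151.5]), 0.43, np.float64(101.0), 6607]
```

View pics/w8.png

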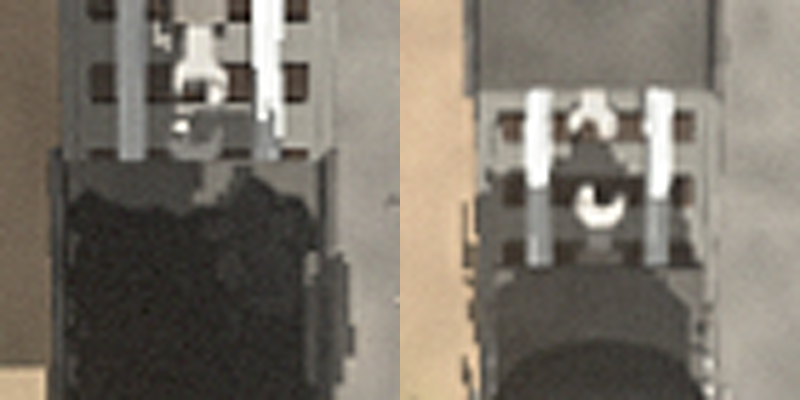

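Left crop: the locomotive–tender gap is about 2 mm. Right crop: the tender–tank gap is about 9.5 mm, which is within limits, but I'll close it by regripping the tank and sliding it 6 mm.

Request:
apply_moves:
  series: "-0.04 0.003 0 0 -1;-0.08 0 0 0 -1;-0.11 0 0 0 -1;-0.11 0 0.02 0 -1;-0.09 0 0.06 0 -1"

```text
time: 25.38
tool_pos: [568.6, -23.6, 252.9]
tcp_rot: [179.7, 0.1, 89.5]
ft_force: [1.3, -0.9, 0.6]
finger_gap: 85.5
grip_force: 0.0
```

Request:
apply_moves:
  series: "-0.06 0 0.08 0 -1;-0.03 0 0.11 0 -1;-0.02 0 0.12 0 -1;0 0 0.11 0 -1;0 0 0.08 0 -1"

```text
time: 25.8
tool_pos: [565.1, -55.1, 96.5]
tcp_rot: [-179.8, -0.0, 89.4]
ft_force: [-0.7, 1.5, 0.2]
finger_gap: 85.3
grip_force: 0.0
```

Request:
apply_moves:
  series: "0 0 0.05 0 -1;0 0 0.03 0 -1;0 0 0.013 0 -1;0 0 0 0 -1;0 0 0 0 -1"

```text
time: 26.22
tool_pos: [567.8, -54.2, 73.2]
tcp_rot: [179.9, 0.0, 89.5]
ft_force: [0.9, 0.3, 0.4]
finger_gap: 85.3
grip_force: 0.0
```

Request:
apply_moves:
  series: "0 0 0 0 -1;0 0 0 0 -1;0 0 0 0 -1;0 0 0 0 -1;0 0 0 0 -1"

```text
time: 26.63
tool_pos: [567.2, -53.8, 72.4]
tcp_rot: [180.0, 0.0, 89.5]
ft_force: [0.5, 0.0, -0.3]
finger_gap: 85.1
grip_force: 0.0
```

Request:
apply_moves:
  series: "0 0 0.012 0 -0.5;0 0 0 0 0.5;0 0 0 0 1;0 0 0 0 1;0 0 0 0 1"

```text
time: 27.05
tool_pos: [566.7, -53.8, 68.0]
tcp_rot: [-180.0, -0.0, 89.5]
ft_force: [0.5, -0.8, -2.4]
finger_gap: 55.7
grip_force: 48.7
```

Request:
apply_moves:
  series: "0 0 0 0 1;0.005 0 0 0 1;0.006 0 0 0 1;0.006 0 0 0 1;0.004 0 0 0 1"

```text
time: 27.47
tool_pos: [566.6, -47.2, 68.0]
tcp_rot: [-180.0, -0.0, 89.5]
ft_force: [0.0, -0.2, -4.4]
finger_gap: 55.4
grip_force: 48.7
```

Request:
apply_moves:
  series: "0 0 0 0 1;0 0 0 0 1;0 0 0 0 1;0 0 0 0 1;0 0 0 0 1"

```text
time: 27.88
tool_pos: [567.0, -47.6, 68.4]
tcp_rot: [-180.0, -0.0, 89.5]
ft_force: [0.5, 0.5, -4.4]
finger_gap: 55.8
grip_force: 48.7
```

Request:
apply_moves:
  series: "0 0 0.004 0 1;0 0 0.002 0 1;0 0 0 0 1;0 0 0 0 1;0 0 0 0 1"

```text
time: 28.3
tool_pos: [567.2, -47.6, 68.0]
tcp_rot: [180.0, 0.0, 89.5]
ft_force: [-5.3, 0.3, 7.7]
finger_gap: 55.8
grip_force: 49.2
```

Request:
apply_moves:
  series: "0 0 0 0 -1;0 0 0 0 -1;0 0 0 0 -1;0 0 0 0 -1;0 0 -0.03 0 -1"

```text
time: 28.72
tool_pos: [565.6, -47.3, 73.9]
tcp_rot: [-179.8, -0.0, 89.5]
ft_force: [0.2, 0.1, -1.1]
finger_gap: 85.4
grip_force: 0.0
```

Request:
apply_moves:
  series: "0 0 -0.08 0 -1;0 0 -0.13 0 -1;0 0 -0.139 0 -1;0 0 -0.13 0 -1;-0.04 0 -0.1 0 -1"

```text
time: 29.13
tool_pos: [567.6, -58.2, 254.1]
tcp_rot: [179.8, -0.0, 89.6]
ft_force: [0.5, 0.3, -0.1]
finger_gap: 85.6
grip_force: 0.0
```

Request:
apply_moves:
  series: "-0.1 0 -0.06 0 -1;-0.139 0 0 0 -1;-0.139 0 0 0 -1;-0.139 0 0 0 -1;-0.139 0 0 0 -1"

```text
time: 29.55
tool_pos: [564.9, -258.0, 268.5]
tcp_rot: [179.9, 0.0, 89.5]
ft_force: [0.6, -0.2, -0.7]
finger_gap: 85.5
grip_force: 0.0
```

Request:
apply_moves:
  series: "-0.13 0 0 0 -1;-0.1 0 0 0 -1;-0.07 0 0 0 -1;-0.04 0 0 0 -1;0 0 0 0 -1"

```text
time: 29.97
tool_pos: [563.5, -360.5, 267.2]
tcp_rot: [-180.0, 0.0, 89.3]
ft_force: [-0.2, -0.0, 0.0]
finger_gap: 85.0
grip_force: 0.0
```

Request:
apply_moves:
  series: "0 0 0 0 -1;0 0 0 0 -1;0 0 0 0 -1;0 0 0 0 -1;0 0 0 0 -1"

```text
time: 30.38
tool_pos: [564.6, -357.1, 267.6]
tcp_rot: [180.0, 0.0, 89.6]
ft_force: [0.0, -0.2, 0.8]
finger_gap: 85.4
grip_force: 0.0
```

```bash
python3 - <<'E'
from h import *
print(sense()["tool_pos"],sense()["tcp_rot"],sense()["ft_force"])
s=snapshot("wrist"); C=cloud(s); np.save("w9.npy",C); im=s["frame"]; cv2.imwrite("pics/w9.png",cv2.resize(im,(800,600)))
print("cab",pose(box(C,510,610,-470,-235,75,98)),pose(box(C,510,610,-470,-235,105,125)))
for v in list(range(0,150,3)): print(v, C[v,255].round(0)[1:], end=' ')
E
```

```text
[ 564.56998477 -357.05638022  267.56820877] [1.79984694e+02 6.45096832e-03 8.95694931e+01] [ 0.03452773 -0.22386474  0.81648827]
cab [array([ 564.2, -345.6]), array([165.9,  61.9]), 89.57, np.float64(98.0), 5707] [array([ 564. , -355.3]), array([73.8, 43.9]), 89.05, np.float64(115.0), 1886]
0 [-162.   33.] 3 [-165.   32.] 6 [-168.   32.] 9 [-171.   33.] 12 [-174.   32.] 15 [-170.    6.] 18 [-174.    9.] 21 [-178.    8.] 24 [-180.    3.] 27 [-184.    5.] 30 [-188.    6.] 33 [-192.    8.] 36 [nan nan] 39 [-199.    5.] 42 [-202.    5.] 45 [-207.    9.] 48 [-210.    8.] 51 [-214.   10.] 54 [-217.    5.] 57 [-221.    6.] 60 [-225.    9.] 63 [-229.    9.] 66 [-232.    6.] 69 [-236.    6.] 72 [-240.    5.] 75 [-244.   10.] 78 [nan nan] 81 [-254.   31.] 84 [-263.   91.] 87 [-266.   92.] 90 [-269.   91.] 93 [-272.   91.] 96 [-275.   91.] 99 [-279.   91.] 102 [-282.   92.] 105 [-285.   92.] 108 [-288.   93.] 111 [-291.   91.] 114 [-294.   92.] 117 [-298.   92.] 120 [-301.   91.] 123 [-304.   91.] 126 [-307.   93.] 129 [-311.   91.] 132 [-314.   90.] 135 [-317.   92.] 138 [-319.  113.] 141 [-322.  113.] 144 [-325.  113.] 147 [-328.  113.]
```

View pics/w9.png

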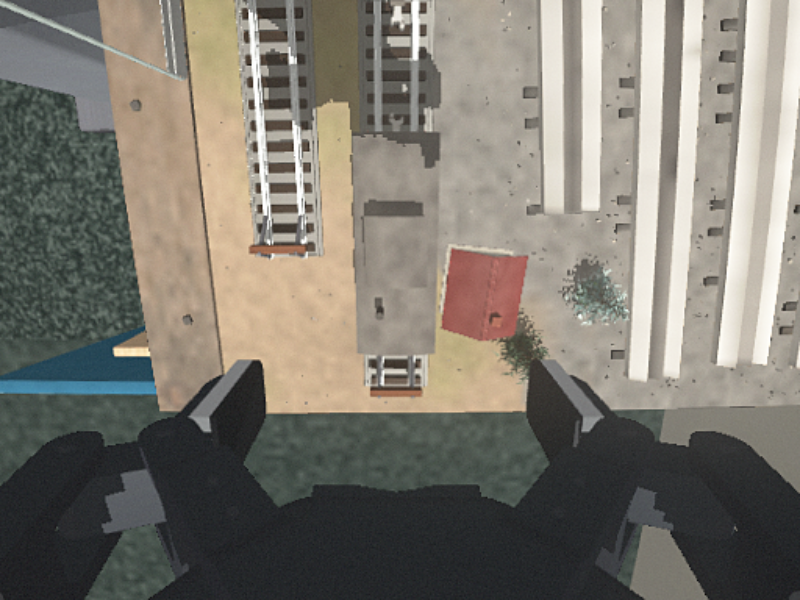

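```bash
python3 - <<'E'
from h import *
C=np.load("w9.npy")
Q=box(C,598,660,-400,-290,20,150); print("house",Q.max(0),Q[Q[:,2]>55].min(0),len(Q))
Q=box(C,598,625,-375,-320,20,150); print("near",Q[:,2].max())
Q=box(C,510,610,-470,-235,80,98); print(np.percentile(Q[:,1],[0.1,.5,99.5,99.9]))
im=cv2.imread("pics/w9.png")
a=im[0:50,370:430]; b=im[90:140,370:430]
cv2.imwrite("pics/w9c.png",np.hstack([cv2.resize(x,(396,330),interpolation=cv2.INTER_CUBIC) for x in(a,b)]))
E
```

```text
house [ 659.85491783 -351.67944156   69.10116631] [ 621.32494356 -399.9643973    55.00440226] 1430
near 55.56995326472213
[-428.07191425 -427.53520634 -263.0078135  -262.74307363]
```

View pics/w9c.png

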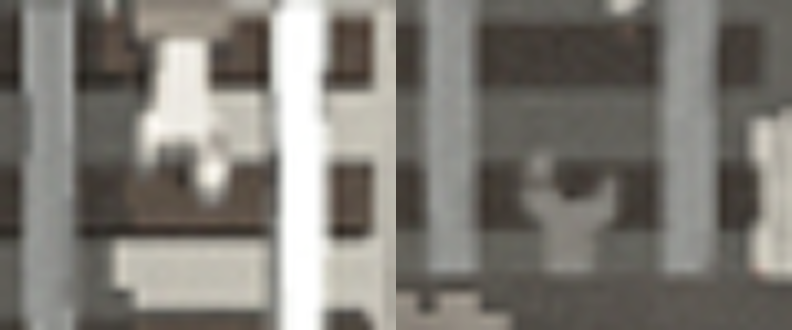

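Request:
apply_moves:
  series: "0.02 0 0.03 0 -1;0.017 0 0.08 0 -1;0 0 0.11 0 -1;0 0 0.12 0 -1;0 0 0.11 0 -1"

```text
time: 30.85
tool_pos: [564.1, -346.1, 130.1]
tcp_rot: [180.0, -0.0, 89.5]
ft_force: [-0.4, 1.0, -1.1]
finger_gap: 85.4
grip_force: 0.0
```

Request:
apply_moves:
  series: "0 0 0.09 0 -1;0 0 0.05 0 -1;0 0 0.03 0 -1;0 0 0.017 0 -1;0 0 0.01 0 -1"

```text
time: 31.27
tool_pos: [564.9, -347.3, 73.8]
tcp_rot: [179.9, 0.0, 89.5]
ft_force: [-0.3, -0.9, -0.3]
finger_gap: 85.4
grip_force: 0.0
```

Request:
apply_moves:
  series: "0 0 0 0 -1;0 0 0 0 -1;0 0 0 0 -1;0 0 0 0 -1;0 0 0 0 -1"

```text
time: 31.68
tool_pos: [564.8, -347.4, 74.1]
tcp_rot: [179.9, 0.0, 89.5]
ft_force: [-0.6, -1.0, 0.4]
finger_gap: 85.7
grip_force: 0.0
```

Request:
apply_moves:
  series: "0.003 0 0.011 0 -0.5;0 0 0 0 0.5;0 0 0 0 1;0 0 0 0 1;0 0 0 0 1"

```text
time: 32.1
tool_pos: [564.1, -346.0, 69.5]
tcp_rot: [-180.0, -0.0, 89.5]
ft_force: [0.7, -0.2, -2.1]
finger_gap: 57.6
grip_force: 48.9
```

Request:
apply_moves:
  series: "0 0 0 0 1;0 0 0 0 1;0 0 0 0 1;0 0 0 0 1;0 0 0 0 1"

```text
time: 32.52
tool_pos: [564.1, -346.1, 69.6]
tcp_rot: [-180.0, -0.0, 89.5]
ft_force: [-0.2, -0.0, -2.4]
finger_gap: 57.2
grip_force: 48.9
```

Request:
apply_moves:
  series: "0 0 -0.01 0 1;0 0 -0.02 0 1;0 0 -0.03 0 1;0 0 -0.02 0 1;0 0 -0.01 0 1"

```text
time: 32.93
tool_pos: [565.3, -346.9, 99.2]
tcp_rot: [179.9, 0.1, 89.5]
ft_force: [1.0, 0.1, -1.5]
finger_gap: 57.2
grip_force: 48.8
```

Request:
apply_moves:
  series: "0 0 0 0 1;0 0 0 0 1;0 0 0 0 1;0 0 0 0 1;0 0 0 0 1"

```text
time: 33.35
tool_pos: [564.0, -346.0, 96.3]
tcp_rot: [-180.0, -0.0, 89.5]
ft_force: [-0.2, 0.7, -3.2]
finger_gap: 57.6
grip_force: 48.8
```

Request:
apply_moves:
  series: "0.02 0 0 0 1;0.045 0.001 0 0 1;0.06 0 0 0 1;0.045 0 0 0 1;0.023 0 0 0 1"

```text
time: 33.77
tool_pos: [565.1, -285.5, 96.6]
tcp_rot: [-180.0, -0.1, 89.6]
ft_force: [-0.9, 0.0, -3.2]
finger_gap: 57.2
grip_force: 48.7
```

Request:
apply_moves:
  series: "0 0 0 0 1;0 0 0 0 1;0 0 0 0 1;0 0 0 0 1;0 0 0 0 1"

```text
time: 34.18
tool_pos: [565.0, -289.0, 96.9]
tcp_rot: [180.0, 0.0, 89.4]
ft_force: [0.5, 0.3, -2.5]
finger_gap: 57.7
grip_force: 48.7
```

Request:
apply_moves:
  series: "0 0 0.01 0 1;0 0 0.025 0 1;0 0 0.025 0 1;0 0 0.015 0 1;0 0 0.008 0 1"

```text
time: 34.6
tool_pos: [564.1, -287.8, 69.9]
tcp_rot: [-179.9, -0.1, 89.5]
ft_force: [-0.3, 0.0, -2.5]
finger_gap: 57.6
grip_force: 48.7
```

Request:
apply_moves:
  series: "0 0 0 0 1;0 0 0 0 1;0 0 0 0 1;0 0 0 0 1;0 0 0 0 1"

```text
time: 35.02
tool_pos: [565.4, -288.4, 72.4]
tcp_rot: [180.0, 0.0, 89.5]
ft_force: [0.8, -0.7, -3.2]
finger_gap: 57.8
grip_force: 48.7
```

Request:
apply_moves:
  series: "0 0 0.005 0 1;0 0 0.003 0 1;0 0 0 0 1;0 0 0 0 1;0 0 0 0 1"

```text
time: 35.43
tool_pos: [565.1, -288.3, 69.5]
tcp_rot: [-180.0, -0.0, 89.5]
ft_force: [0.2, -0.1, -2.3]
finger_gap: 57.3
grip_force: 48.8
```

Request:
apply_moves:
  series: "0 0 0.003 0 1;0 0 0.002 0 1;0 0 0 0 1;0 0 0 0 1;0 0 0 0 1"

```text
time: 35.85
tool_pos: [565.2, -288.4, 69.4]
tcp_rot: [180.0, 0.0, 89.5]
ft_force: [-4.8, 2.7, 7.5]
finger_gap: 57.3
grip_force: 49.7
```

Request:
apply_moves:
  series: "0 0 0 0 -1;0 0 0 0 -1;0 0 0 0 -1;0 0 0 0 -1;0 0 -0.03 0 -1"

```text
time: 36.27
tool_pos: [563.8, -287.5, 75.0]
tcp_rot: [-179.8, -0.1, 89.5]
ft_force: [-0.3, 0.4, -0.1]
finger_gap: 85.3
grip_force: 0.0
```

Request:
apply_moves:
  series: "0 0 -0.08 0 -1;0 0 -0.13 0 -1;0 0 -0.139 0 -1;0 0 -0.13 0 -1;0 0 -0.1 0 -1"

```text
time: 36.68
tool_pos: [565.7, -288.7, 255.7]
tcp_rot: [179.8, 0.1, 89.5]
ft_force: [0.2, -1.0, -0.4]
finger_gap: 85.3
grip_force: 0.0
```

Request:
apply_moves:
  series: "0.06 0 -0.1 0 -1;0.06 0 -0.1 0 -1;0.04 0 -0.1 0 -1;0.04 0 -0.05 0 -1;0 0 0 0 -1"

```text
time: 37.1
tool_pos: [567.2, -227.0, 362.6]
tcp_rot: [179.5, 0.2, 89.6]
ft_force: [0.4, 0.3, 0.5]
finger_gap: 85.6
grip_force: 0.0
```

Request:
apply_moves:
  series: "0 0 0 0 -1;0 0 0 0 -1;0 0 0 0 -1;0 0 0 0 -1;0 0 0 0 -1"

```text
time: 37.52
tool_pos: [565.2, -228.6, 354.1]
tcp_rot: [-179.9, -0.1, 89.4]
ft_force: [-0.4, -0.1, 0.5]
finger_gap: 85.5
grip_force: 0.0
```

```bash
python3 - <<'E'
from h import *
print(sense()["tool_pos"],sense()["tcp_rot"])
s=snapshot("wrist"); C=cloud(s); im=s["frame"]
cv2.imwrite("pics/w10.png",cv2.resize(im[0:288,158:350],(533,600),fx=0,fy=0,interpolation=cv2.INTER_CUBIC)[:,:])
for n,y0,y1,z0,z1 in(("cab",-400,-185,80,98),("tank dome",-80,-20,108,125),("tender",95,290,70,120)):
    print(n,pose(box(C,510,612,y0,y1,z0,z1)))
T=cloud(snapshot("top"))
for n,y0,y1,z0,z1 in(("cab",-390,-190,82,99),("tank dome",-80,-20,106,125),("tender",95,275,78,107)):
    print("top",n,pose(box(T,510,612,y0,y1,z0,z1)))
E
```

```text
[ 565.15642046 -228.60401763  354.12441909] [-1.79869819e+02 -6.12448685e-02  8.94465948e+01]
cab [array([ 565.8, -287.3]), array([166.7,  61.7]), 89.64, np.float64(97.0), 3230]
tank dome [array([567.6, -49.1]), array([23. , 21.2]), 89.44, np.float64(114.0), 228]Traceback (most recent call last):
  File "<stdin>", line 6, in <module>
  File "h.py", line 19, in pose
    r=cv2.minAreaRect(Q[:,:2].astype(np.float32)); return [np.round(r[0],1),np.round(r[1],1),round(r[2],2),Q[:,2].max().round(0),len(Q)]
                                                                                                           ~~~~~~~~~~^^
    return umr_maximum(a, axis, None, out, keepdims, initial, where)
ValueError: zero-size array to reduction operation maximum which has no identity
```

View pics/w10.png

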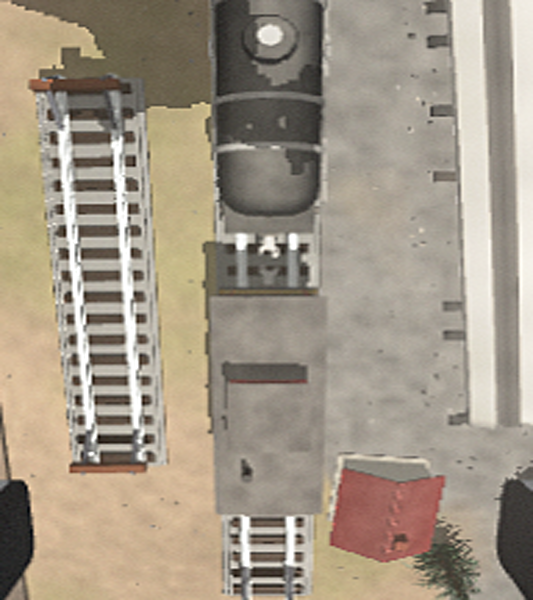

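The tank and caboose couplers meet (px 268,255); the centre distance is 238 mm. I'll cross-check all the distances with the top camera, then hand in.

```bash
python3 - <<'E'
from h import *
T=cloud(snapshot("top")); T0=np.load("top0.npy")
for n,y0,y1,z0,z1 in(("cab",-390,-190,82,99),("tank",-180,85,60,125),("dome",-80,-20,106,125),("tender",88,275,78,107),("loco",290,570,60,130)):
    Q=box(T,510,612,y0,y1,z0,z1); print(n,pose(Q) if len(Q) else 0)
Q=box(T0,510,612,280,570,60,130); print("loco0",pose(Q))
E
```

```text
cab [array([ 562.1, -289.4]), array([165.9,  62.3]), 88.62, np.float64(99.0), 473]
tank [array([566.2, -50. ]), array([202.2,  59.2]), 89.49, np.float64(114.0), 1273]
dome [array([565.6, -49.6]), array([22.3, 23. ]), 45.36, np.float64(114.0), 52]
tender [array([565.9, 184.6]), array([ 55.2, 151.1]), 0.11, np.float64(103.0), 961]
loco [array([552.5, 424.9]), array([ 85.7, 251.6]), 1.55, np.float64(124.0), 1450]
loco0 [array([552.6, 425.7]), array([ 85. , 253.2]), 1.77, np.float64(125.0), 1453]
```

Centre distances are 239.6 mm and 234.3 mm, both well within the limits, and the locomotive hasn't moved.

```bash
python3 -c "
from bench import hand_in
print(hand_in())"
```

```text
the job is handed in; nothing more can be done
None
```

The train is made up behind the locomotive as tender, tank car, caboose, all on the rails with coupler gaps of about 2–4 mm, and the job is handed in; hand-in returned no verdict.

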